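# Bolt a mould half into its deburring fixture

## Robot

A 6-joint arm with a two-finger parallel gripper is mounted at the origin on the work surface. World frame = base frame: x ahead of the robot, y to its left, z up, the work surface at z = 0. Lengths are in m, angles in degrees, forces in N, time in s.
With the tool pointing down it reaches from about 0.35 to 0.875 m from the base axis. Payload 4.2 kg.
Tool frame: the origin (TCP) lies at the very end of the fingers, on their centre line; the grasp point (between the pads) lies behind it (r.grip_point_offset is the z of the grasp point in the tool frame, in m); z points along the fingers, y is the direction in which the jaws open and shut (so a half turn about z gives the same grasp; the last joint's range is limited). The gripper opens to 87 mm and grips with 3 to 60 N. Pads are 19 mm wide; open, the fingers measure 117 mm over their backs; the gripper's body (75 mm by 190 mm) begins 51 mm behind the grasp point.
Start: joints at [-61.1, 22.042, 0.453, 0, -68.411, -14.817], TCP at [0.152, -0.606, 0.223] pointing down, gripper open.
Joint ranges: [-179.83, 179.83], [-69.29, 118.12], [-61.27, 80.66], [-181.25, 117.63], [-171.15, -9.14], [-177.46, 177.46]. Speed limits (degrees/s): [159.86, 159.86, 180, 180, 180, 180].

## Interface

Orientations are given as a 3x3 rotation matrix whose columns are the frame's x, y, z axes.
In Python, from station import r, capture, workorder gives the robot as it stands. The module is installed in compiled form; this text tells all that it offers.
- The arm moves only by the shell command python3 -m crank 'ROWS'. ROWS is JSON, a list of rows, each an object with "delta_rot": the turn, a rotation vector about the tool's x, y, z in rad, a list of three; "linear": the shift along the tool's x, y, z in m, a list of three; "gripper": the opening in per cent of the stroke, from 0 (shut) to 100 (fully open). A call has 1 to 10 rows; each row shifts and turns the commanded pose from where the row before left it, along the tool's axes as they then stand; what a row does not reach is not made up. A row lasts 1/8 s, in which the tool goes at most 62.5 mm and 10.7 degrees, less where a joint would pass 70% of its speed; a pose out of reach is approached as far as the arm can. A call is refused whole if a number of a shift passes 0.0625 or a number of a turn 0.188, either way. A call with a gripper value outside its range is refused whole. The fingers move at their own pace and stop on an object; the grip force is fixed at half the most. Time passes only in rows, so rows that do not move let the fingers close. It gives the time, the measured TCP pose, the force and the opening at its end, in the units of the state.
- r.sense(): the state, without advancing time (a new reading comes with each control period).
- capture(name): name is "side" or "top"; returns a dict with "img" (400x640x3 uint8, blue, green, red), "fx", "fy", "cx", "cy" (pixels), "world_from_camera" (4x4, takes a point from camera to world coordinates). Camera axes: x right, y down, z forward; pixel columns grow to the right and rows downward; lengths in m; the calibration is good to about 2 mm. A picture is of the moment at which its call begins. There is no depth.
- workorder.finish_job(): hands the job in, once; it reports no verdict.
The state is a dict: "time_s": time; "joints": joint angles; "joint_velocities": joint speeds; "effort": joint torques, N m; "tcp_pos": TCP position; "ee_rot": TCP orientation; "wrist_force": force on the tool from outside, world axes, zero at the start; "moment": the same for the moment, N m; "gripper_width": opening from 0.0 (shut) to 1.0 (fully open).
Only numpy, scipy, OpenCV 4.12 (cv2) and the standard library are available. Lean on these libraries where they do the work, as an engineer would, in place of code of your own. Each camera call takes 0.05 s, during which the arm holds its last target.

## Task

Secure the mould half for deburring: fold the red-tipped hold-down strap down flat over it, slide the barrel bolt across over the strap's end, then turn the bolt's red-knobbed handle fully down into the notch of the yellow keeper plate and let go. Leave the mould half in its place, and do not push the parts bin, the round mould or the grinder about.

Things in the scene. Friction and masses are not known exactly. Their poses are not given: they have to be found in the camera images.
- fixture: Fixture fixed to the bench; dark base plate 150 (x) by 330 (y) by 15 mm. Origin on the bench under the mould half's middle; plate from y = -195 to +135 mm. z up; strap and bolt lie along y, strap hinge at +y, bolt at -y; the handle turns down towards +x. Blue bolt bed 40 mm wide, top 55 mm above the bench; blue guide blocks on it, 26 (x) by 14 (y) mm, top 85 mm, at y = -71 and -163 mm.
- strap_hinge (a point): Middle of the strap's hinge pin, at (0, 95, 57) mm in the fixture frame. The pin lies along the fixture's x axis, between two blue cheeks (x from 17 to 29 mm on either side, y from 80 to 110 mm, top 68 mm above the bench).
- strap_tip (a point): Strap's free end, middle of its width, upper face. The strap is a flat steel bar 28 mm wide, 8 mm thick, 150 mm from hinge pin to free end, last 22 mm red; the pin lies at half its thickness. Shut, its upper face is 61 mm above the bench and its end 16 mm past the mould half's raised part.
- strap (a joint): Strap angle, rad: 0 = level, shut on its stop (3 mm above the mould half); grows to 1.5 as the free end swings up. Starts open, 0.6 to 1.25. The hinge is stiff (about 0.3 N m), so the strap stays where it is left; 2 to 4 N at the free end moves it. It can be pushed shut from above with the fingertips.
- bolt (a joint): Slide of the bolt, m: 0 = drawn back, grows towards the fixture's +y, over the strap; hard stop at 0.0475. Starts between 0 and 0.012. At 0.046 the handle is centred on the notch; it enters from 0.043 up to the stop. Sliding takes about 3 N. The bolt is blocked by a strap that is not shut, and the strap cannot be shut under a bolt that is across.
- bolt_end (a point): Centre of the leading (+y) end face of the bolt, a round steel rod of 12 mm diameter lying along the fixture's y axis at x = 0, its axis 70 mm above the bench. The rod clears the shut strap's upper face by 3 mm, and covers its last 26 mm when home.
- handle (a joint): Handle angle about the bolt axis, rad: 0 = straight up, grows as it turns down towards the fixture's +x; hard stops at -0.2 and 1.45 (nearly level). Starts near upright. Turns with little force and stays where it is left. Away from the notch the keeper plate stops it at about 0.7.
- knob (a point): Centre of the red knob on the handle: a disc of 22 mm diameter, 16 mm long along the fixture's y, with flat ends, 60 mm from the bolt axis on a 9 mm round stem (bolt axis at x = 0, 70 mm above the bench; knob at y = -135 mm plus the bolt's slide). Pinched from above on its flat ends (along y), it turns between the fingers as the handle swings.
- notch (a point): Middle of the notch in the yellow keeper plate, at (23, -89, 70) mm in the fixture frame. The plate is upright, 6 mm thick (x from 20 to 26 mm), from y = -170 to -64 mm, top 88 mm above the bench; the notch is 15 mm wide along y, open at the top, and its floor is 65 mm above the bench.
- mould_half: Loose steel mould half with a half-round groove, 80 by 86 mm, 35 mm high, 0.9 kg, standing on the base plate between four low brass strips. Origin at the centre of its underside; it is in place already.
- parts_bin: Bystander: blue open bin of steel pins, 150 by 100 by 60 mm, near the hinge end. Origin under its centre.
- cup_mould: Bystander: round dark steel mould, 76 mm diameter, 68 mm high, beside the fixture's +x edge. Origin at the centre of its underside.
- grinder: Bystander: black pencil grinder lying beside the fixture's +x edge, 26 mm thick, 210 mm long along its y, with its stone at the +y end. Origin under the middle of its grip.
There are look-alikes about, which are no part of the job. Of the things like the mould_half, leave any that is pink; of the rest the larger one is meant.

How it is judged (in metres and radians):
On the way, in this order (a step that is already met when the one before it is completed fails the run):
1. the strap is folded down flat (value of joint strap below 0.05 rad), for 0.1 s.
2. the bolt is slid across over the strap's end, handle not yet down (value of joint bolt above 0.04 m and value of joint handle below 1 rad and value of joint strap below 0.05 rad), for 0.05 s.
3. the handle is down in the notch (value of joint handle above 1.25 rad and value of joint bolt above 0.04 m), for 0.2 s.
At the end, for the whole second after the job is handed in: The strap lies shut (within 0.05 rad), the bolt is across over its end (slid at least 40 mm), the handle is down in the notch (at least 1.25 rad from upright) and at rest, and the mould half is within 15 mm of where it stood, flat on the base plate (all of step 3 and value of joint strap below 0.05 rad and velocity of joint handle between -0.1 and 0.1 rad/s and distance of mould_half from where it was at the start of the episode below 0.015 m and angle between mould_half's own z axis and vertical below 0.1 rad); the robot touches nothing.
It fails at once if the parts bin, the round mould or the grinder was pushed more than 30 mm (distance of any of parts_bin, cup_mould, grinder from where it was at the start of the episode above 0.03 m).
It fails at once if the round mould was tipped over (angle between cup_mould's own z axis and vertical above 0.5 rad).
It also fails if it takes over 51 s, if anything falls off the work surface, if the arm or the gripper's body presses on something with over 40 N, if the wrist force passes 120 N, or if a joint passes its speed limit or range.

## Working session

There is one attempt and no reset: what is moved stays moved. The work goes in short steps, Python scripts to look and compute and a shell command to move; the robot and the scene stay as the last step left them, time stands still between calls to the robot, and variables do not carry over. Pictures are saved under pics/ and viewed, and the job is handed in when it is done.

```bash
mkdir -p pics; ls; python3 - <<'E'
from station import r, capture, workorder
import cv2, numpy as np, pickle
s=r.sense(); print(s, r.grip_point_offset)
for n in("side","top"):
    c=capture(n); cv2.imwrite(f"pics/{n}0.png",c["img"]); pickle.dump(c,open(f"{n}0.pkl","wb"))
    print(n,c["fx"],c["fy"],c["cx"],c["cy"],np.round(c["world_from_camera"],4).tolist())
E
```

```text
pics
{'time_s': 0.0, 'joints': array([-6.11002572e+01,  2.20891783e+01,  3.78280905e-01, -2.83823009e-02,
       -6.84110828e+01, -1.48165719e+01]), 'joint_velocities': array([ 0.004461  , -0.06244445, -0.01746035, -0.01286337, -0.02233955,
       -0.02015042]), 'effort': array([ 1.09109274e-03, -3.90661490e+01,  1.87407517e+01,  4.21961546e+00,
        1.10187146e-02, -2.04375765e-04]), 'tcp_pos': array([ 0.15194392, -0.60561497,  0.22146762]), 'ee_rot': array([[-9.69987952e-01, -2.43152178e-01, -6.25605343e-04],
       [-2.43152962e-01,  9.69985713e-01,  2.08639603e-03],
       [ 9.95165067e-05,  2.17589681e-03, -9.99997628e-01]]), 'wrist_force': array([ 1.02583897, -1.06725628,  0.3241725 ]), 'moment': array([-0.02325547, -0.0656587 , -0.00692034]), 'gripper_width': 0.9999691500193026} -0.0187
side 401.6472457947187 401.6472457947187 322.49277744682144 194.32922117367184 [[-0.8964, -0.2294, 0.3792, 0.1721], [-0.4431, 0.4799, -0.7572, 0.8483], [-0.0083, -0.8468, -0.5318, 0.6572], [0.0, 0.0, 0.0, 1.0]]
top 445.4775256997654 445.4775256997654 320.31856838588 203.171290389265 [[-0.0088, -0.9923, 0.1237, 0.4073], [-0.9999, 0.0081, -0.0059, 0.0527], [0.0049, -0.1238, -0.9923, 1.2297], [0.0, 0.0, 0.0, 1.0]]
```

View pics/side0.png

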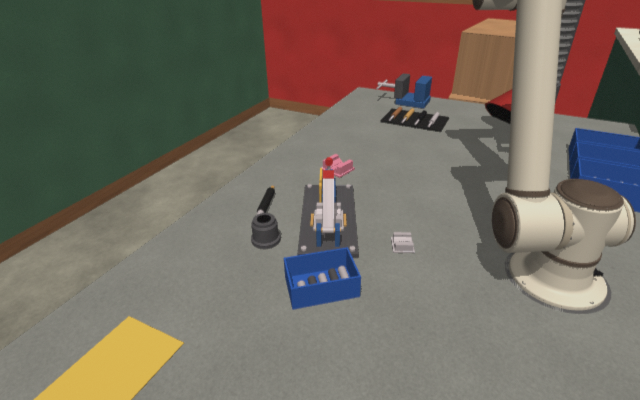

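View pics/top0.png

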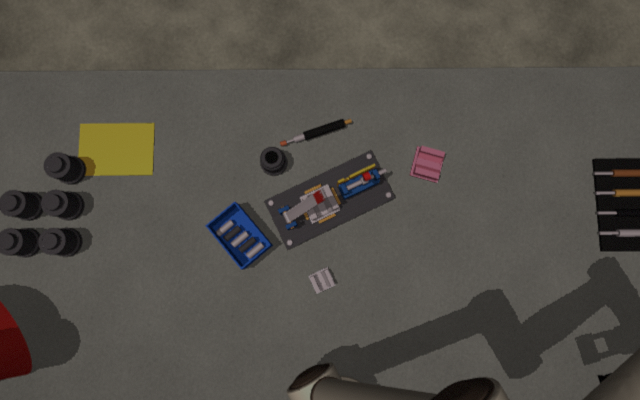

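```bash
python3 - <<'E'
import cv2
a=cv2.imread("pics/top0.png");cv2.imwrite("pics/top0c.png",cv2.resize(a[130:300,250:450],None,fx=4,fy=3.5*8/7,interpolation=cv2.INTER_CUBIC)[:600])
a=cv2.imread("pics/side0.png");cv2.imwrite("pics/side0c.png",cv2.resize(a[140:270,235:425],None,fx=4,fy=4,interpolation=cv2.INTER_CUBIC))
E
```

```text
(no output)
```

View pics/top0c.png

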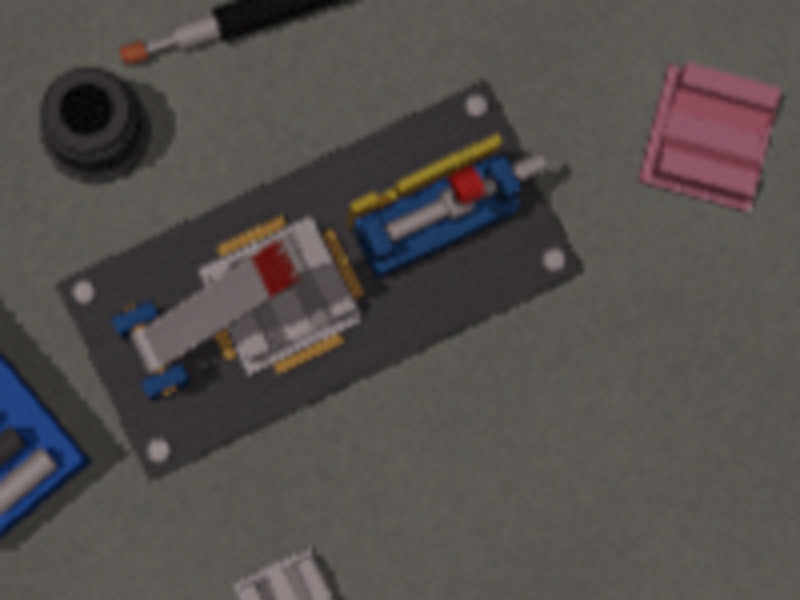

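View pics/side0c.png

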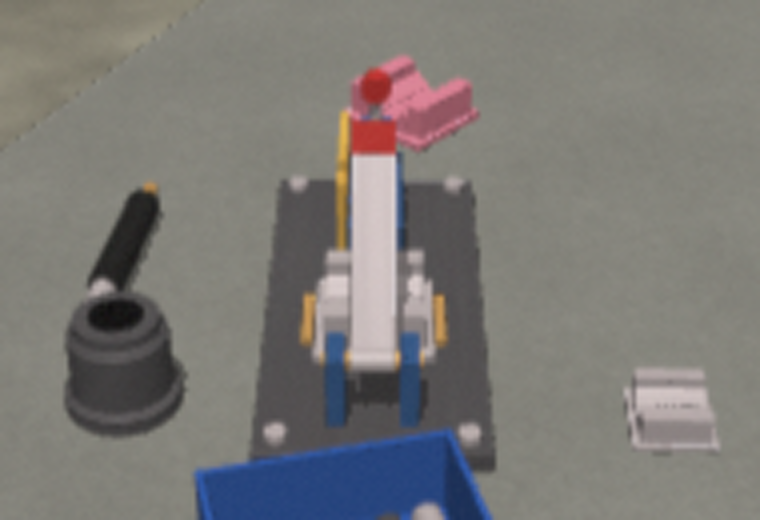

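```bash
cat > h.py <<'E'
import pickle,cv2,numpy as np
def cam(n): return pickle.load(open(n+".pkl","rb"))
def ray(c,u,v):
    T=np.array(c["world_from_camera"]);d=T[:3,:3]@np.array([(u-c["cx"])/c["fx"],(v-c["cy"])/c["fy"],1.]);return T[:3,3],d
def onz(c,u,v,z):
    o,d=ray(c,u,v);return o+d*(z-o[2])/d[2]
def tri(*rs):
    A=0;b=0
    for o,d in rs:
        d=d/np.linalg.norm(d);P=np.eye(3)-np.outer(d,d);A=A+P;b=b+P@o
    return np.linalg.solve(A,b)
def proj(c,p):
    T=np.linalg.inv(np.array(c["world_from_camera"]));q=T[:3,:3]@np.array(p)+T[:3,3]
    return np.array([c["fx"]*q[0]/q[2]+c["cx"],c["fy"]*q[1]/q[2]+c["cy"]])
E
python3 - <<'E'
from h import *
t=cam("top0");s=cam("side0")
img=t["img"].astype(int)
L=np.array([(-.075,-.195),(.075,-.195),(.075,.135),(-.075,.135)])
def fit(P,Q):
    pc,qc=P.mean(0),Q.mean(0);H=(P-pc).T@(Q-qc);a=np.arctan2(H[0,1]-H[1,0],H[0,0]+H[1,1])
    R=np.array([[np.cos(a),-np.sin(a)],[np.sin(a),np.cos(a)]]);tt=qc-R@pc
    print(np.degrees(a),tt,"res mm",np.round(1000*(Q-(P@R.T+tt)),1).tolist());return a,tt
px=np.array([(582,268),(485,82),(58,283),(152,478)])/4.+[250,130]-0.4
fit(L,np.array([onz(t,u,v,.015)[:2] for u,v in px]))
px=np.array([(472,180),(280,180),(252,468-8),(495,468-8)])/4.+[235,140]-0.4
fit(L,np.array([onz(s,u,v,.015)[:2] for u,v in px]))
# masks
def red(img):
    h=cv2.cvtColor(img,cv2.COLOR_BGR2HSV);return ((h[...,0]<6)|(h[...,0]>174))&(h[...,1]>150)&(h[...,2]>60)
for n,c,b in(("top",t,(250,450,150,230)),("side",s,(310,350,140,190))):
    m=red(c["img"]).astype(np.uint8);k,l,st,ce=cv2.connectedComponentsWithStats(m)
    for i in range(1,k):
        if b[0]<ce[i][0]<b[1] and b[2]<ce[i][1]<b[3] and st[i][4]>3: print(n,st[i],ce[i])
E
```

```text
25.400233996342983 [0.55806209 0.04644512] res mm [[1.3, 1.1], [-2.7, 0.6], [-0.1, -0.7], [1.5, -1.0]]
25.35876179558456 [0.55438194 0.05177677] res mm [[0.4, -1.2], [0.2, -0.8], [-1.7, 0.9], [1.1, 1.1]]
top [362 172   9   9  55] [366.30909091 175.94545455]
top [314 191  10  13  75] [318.22666667 196.88      ]
side [325 158   8   8  45] [328.48888889 161.33333333]
side [323 170  11   8  78] [327.93589744 173.94871795]
```

```bash
python3 - <<'E'
from h import *
t=cam("top0");s=cam("side0")
pt=np.array([(476,105),(554,260),(158,450),(83,292)])/4.+[250,130]-.4
ps=np.array([(299,184),(454,184),(470,433),(275,433)])/4.+[235,140]-.4
# refine by bright centroid
def ref(c,p):
    g=cv2.cvtColor(c["img"],cv2.COLOR_BGR2GRAY).astype(float);u,v=np.round(p).astype(int);w=g[v-4:v+5,u-4:u+5]
    w=np.clip(w-120,0,None);yy,xx=np.mgrid[v-4:v+5,u-4:u+5];return np.array([(w*xx).sum(),(w*yy).sum()])/w.sum()
Q=[]
for a,b in zip(pt,ps):
    a,b=ref(t,a),ref(s,b);ra,rb=ray(t,*a),ray(s,*b);p=tri(ra,rb);Q.append(p)
    print(a.round(1),b.round(1),p.round(4),onz(t,*a,.017)[:2].round(4),onz(s,*b,.017)[:2].round(4))
Q=np.array(Q);print("centre",Q.mean(0)); d=(Q[0]+Q[1]-Q[2]-Q[3]);print(np.degrees(np.arctan2(-d[1],-d[0]))-90, np.linalg.norm(d)/2)
k=tri(ray(t,366.3,175.9),ray(s,328.5,161.3));print("knob",k,proj(t,k),proj(s,k))
k=tri(ray(t,318.2,196.9),ray(s,327.9,173.9));print("red tip",k,proj(t,k),proj(s,k))
E
```

```text
[368.1 155.9] [309.1 184.2] [ 0.6877 -0.0881  0.024 ] [ 0.6898 -0.0887] [ 0.6928 -0.0985]
[387.9 194.3] [347.9 184.2] [ 0.5797 -0.1399  0.0239] [ 0.5814 -0.1408] [ 0.5834 -0.1509]
[289.1 242. ] [352.  247.7] [0.4523 0.1307 0.0196] [0.4529 0.131 ] [0.4529 0.1276]
[270.2 202.4] [303.2 247.4] [0.5609 0.1822 0.0198] [0.5617 0.1827] [0.5621 0.1792]
centre [0.5701436  0.021214   0.02182093]
25.173821518386703 0.29890332599197406
knob [ 0.61229727 -0.0701092   0.12855904] [366.34863319 176.02162063] [328.3857238  161.28306754]
red tip [0.55558055 0.05125563 0.16240167] [318.21018559 196.92542561] [327.87398876 173.89619877]
```

The fixture's steel mould half (top view, about 320,203) is the larger unpainted one. The small steel one at (322,279) and the pink one at (429,163) are the look-alikes, as the enlarged crop confirms. The strap is at about 0.86 rad, the knob is upright and the bolt slide is about 5 mm. I'll first align the tool with the fixture and shut the fingers.

```bash
cat >> h.py <<'E'
O=np.array([.558,.0475,0]);Y=np.radians(25.3)
RF=np.array([[np.cos(Y),-np.sin(Y),0],[np.sin(Y),np.cos(Y),0],[0,0,1]])
def tofix(p): return RF.T@(np.array(p)-O)
def state(goal=None):
    from station import r
    s=r.sense();R=s["ee_rot"];f=tofix(s["tcp_pos"])*1000
    print("t",round(s["time_s"],2),"fix mm",f.round(1),"yaw",np.degrees(np.arctan2(R[1,1],R[0,1]))-90,"tilt",np.degrees(R[:2,2]).round(2),"F",(RF.T@s["wrist_force"]).round(1),"g",round(s["gripper_width"],3))
    if goal is not None: print("tool shift mm",(R.T@(RF@(np.array(goal)-f))).round(1))
E
python3 -m crank '[{"delta_rot":[0,0,-0.098],"linear":[0,0,0],"gripper":0},{"delta_rot":[0,0,-0.098],"linear":[0,0,0],"gripper":0}]'
python3 -c "
from h import *
state([0,20,225])
t=cam('top0')
print('cup',tofix(onz(t,273,160,.06)),'tipgrinder',tofix(onz(t,285,143,.015)),'grinder',tofix(onz(t,325,130,.015)))"
```

```text
time_s: 0.35
tcp_pos: [0.152, -0.6059, 0.2219]
ee_rot: [[-0.903, -0.43, -0.0], [-0.43, 0.903, 0.001], [-0.0, 0.001, -1.0]]
wrist_force: [0.1, -0.4, -0.0]
gripper_width: 0.856
t 0.35 fix mm [-646.3 -417.2  221.9] yaw 25.49204379452229 tilt [-0.02  0.07] F [-0.1 -0.4 -0. ] g 0.856
tool shift mm [-647.7  435.    -2.4]
cup [0.15469905 0.06383612 0.06      ] tipgrinder [0.19515052 0.01293499 0.015     ] grinder [ 0.18026748 -0.10406077  0.015     ]
```

```bash
R='x'; python3 -m crank '[{"delta_rot":[0,0,0],"linear":[-0.046,0.031,0],"gripper":0},{"delta_rot":[0,0,0],"linear":[-0.046,0.031,0],"gripper":0},{"delta_rot":[0,0,0],"linear":[-0.046,0.031,0],"gripper":0},{"delta_rot":[0,0,0],"linear":[-0.046,0.031,0],"gripper":0},{"delta_rot":[0,0,0],"linear":[-0.046,0.031,0],"gripper":0},{"delta_rot":[0,0,0],"linear":[-0.046,0.031,0],"gripper":0},{"delta_rot":[0,0,0],"linear":[-0.046,0.031,0],"gripper":0},{"delta_rot":[0,0,0],"linear":[-0.046,0.031,0],"gripper":0},{"delta_rot":[0,0,0],"linear":[-0.046,0.031,0],"gripper":0},{"delta_rot":[0,0,0],"linear":[-0.046,0.031,0],"gripper":0}]' >/dev/null
python3 -c "
from h import *
state([0,20,225])"
```

```text
t 1.6 fix mm [-185.3 -106.   222.5] yaw 25.327869903058982 tilt [-0.  0.] F [-0.2 -1.1 -0.4] g 0.003
tool shift mm [-185.4  125.9   -2.5]
```

```bash
python3 -m crank '[{"delta_rot":[0,0,0],"linear":[-0.046,0.031,0],"gripper":0},{"delta_rot":[0,0,0],"linear":[-0.046,0.031,0],"gripper":0},{"delta_rot":[0,0,0],"linear":[-0.046,0.031,0],"gripper":0},{"delta_rot":[0,0,0],"linear":[-0.046,0.031,0],"gripper":0},{"delta_rot":[0,0,0],"linear":[0,0,0],"gripper":0}]' >/dev/null
python3 - <<'E'
from h import *
state([0,20,170])
from station import capture
for n in("side","top"):
    c=capture(n);a=c["img"]
    b=a[90:260,230:430] if n=="side" else a[130:300,250:450]
    cv2.imwrite(f"pics/{n}1.png",cv2.resize(b,None,fx=3,fy=3,interpolation=cv2.INTER_CUBIC))
E
```

```text
t 2.23 fix mm [-1.000e-01  1.870e+01  2.213e+02] yaw 25.523171035121138 tilt [-0.07 -0.02] F [-0.2 -0.2  0.4] g 0.002
tool shift mm [-0.2  1.3 51.3]
```

View pics/side1.png

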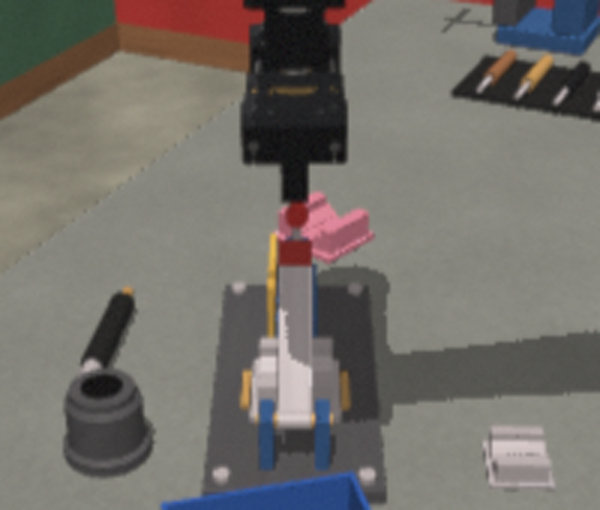

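View pics/top1.png

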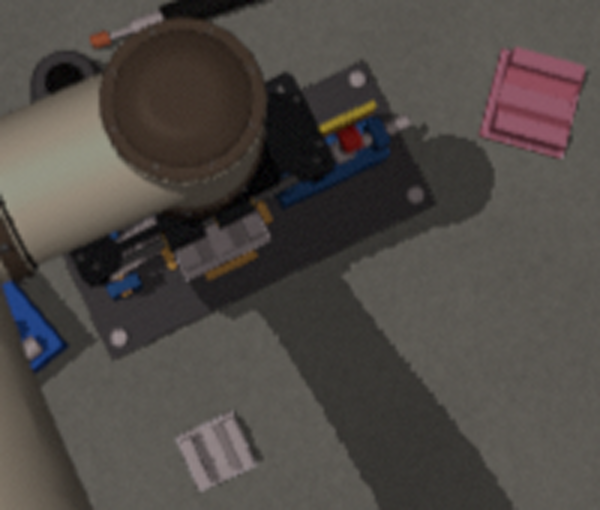

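The fingers are centred over the strap (side crop x≈295 for both). The body extends along fixture y but clears the knob. Next I'll push down along the arc.

```bash
python3 -m crank '[{"delta_rot":[0,0,0],"linear":[0,0,0.025],"gripper":0},{"delta_rot":[0,0,0],"linear":[0,0,0.025],"gripper":0},{"delta_rot":[0,0,0],"linear":[0,-0.002,0.012],"gripper":0},{"delta_rot":[0,0,0],"linear":[0,-0.002,0.012],"gripper":0},{"delta_rot":[0,0,0],"linear":[0,-0.002,0.012],"gripper":0},{"delta_rot":[0,0,0],"linear":[0,-0.002,0.012],"gripper":0},{"delta_rot":[0,0,0],"linear":[0,-0.002,0.012],"gripper":0}]' | tail -2
python3 -c "
from h import *
state([0,0,61])"
```

```text
wrist_force: [0.3, -0.8, 1.9]
gripper_width: 0.005
t 3.2 fix mm [ -2.1   6.3 112.1] yaw 25.317209044177076 tilt [0.04 0.  ] F [-0.1 -0.8  1.9] g 0.005
tool shift mm [-2.1 -6.3 51.1]
```

```bash
python3 -m crank '[{"delta_rot":[0,0,0],"linear":[-0.002,-0.002,0.012],"gripper":0},{"delta_rot":[0,0,0],"linear":[0,-0.002,0.012],"gripper":0},{"delta_rot":[0,0,0],"linear":[0,-0.002,0.012],"gripper":0},{"delta_rot":[0,0,0],"linear":[0,0,0.010],"gripper":0},{"delta_rot":[0,0,0],"linear":[0,0,0.003],"gripper":0},{"delta_rot":[0,0,0],"linear":[0,0,0.0],"gripper":0}]' | tail -2
python3 -c "
from h import *
state([0,0,61])"
```

```text
wrist_force: [0.4, -0.1, 0.0]
gripper_width: 0.004
t 3.95 fix mm [-0.8  0.9 63.1] yaw 25.298939404702722 tilt [-0.07  0.  ] F [ 0.4 -0.3  0. ] g 0.004
tool shift mm [-0.8 -0.9  2.1]
```

```bash
python3 -m crank '[{"delta_rot":[0,0,0],"linear":[0,0,0.002],"gripper":0},{"delta_rot":[0,0,0],"linear":[0,0,0.001],"gripper":0},{"delta_rot":[0,0,0],"linear":[0,0,0],"gripper":0}]' | tail -2
python3 -c "
from h import *
state([0,0,61])"
```

```text
wrist_force: [-1.9, 0.5, 5.5]
gripper_width: 0.006
t 4.33 fix mm [-0.4  0.8 61.4] yaw 25.33105210702945 tilt [0.02 0.01] F [-1.5  1.3  5.5] g 0.006
tool shift mm [-0.4 -0.8  0.4]
```

```bash
python3 -m crank '[{"delta_rot":[0,0,0],"linear":[0,0,0.0015],"gripper":0},{"delta_rot":[0,0,0],"linear":[0,0,0],"gripper":0}]' | tail -2
python3 -c "
from h import *
state([0,0,61])"
```

```text
wrist_force: [-5.3, 1.6, 13.4]
gripper_width: 0.001
t 4.58 fix mm [-0.3  0.8 61.3] yaw 25.360909983048288 tilt [ 0.04 -0.  ] F [-4.1  3.7 13.4] g 0.001
tool shift mm [-0.3 -0.8  0.3]
```

The strap is on its stop (z stays at 61.3 while the force rises). I'll lift and go over the knob.

```bash
python3 -m crank '[{"delta_rot":[0,0,0],"linear":[0,0,-0.04],"gripper":0},{"delta_rot":[0,0,0],"linear":[0,0,-0.05],"gripper":0},{"delta_rot":[0,0,0],"linear":[0,0,-0.03],"gripper":60},{"delta_rot":[0,0,0],"linear":[0,-0.043,0],"gripper":60},{"delta_rot":[0,0,0],"linear":[0,-0.043,0],"gripper":60},{"delta_rot":[0,0,0],"linear":[0,-0.043,0],"gripper":60},{"delta_rot":[0,0,0],"linear":[0,0,0],"gripper":60}]' | tail -2
python3 - <<'E'
from h import *
state([-1,-129.6,112])
from station import capture
for n in("side","top"):
    c=capture(n);a=c["img"];pickle.dump(c,open(n+"2.pkl","wb"))
    b=a[90:260,230:430] if n=="side" else a[130:300,250:450]
    cv2.imwrite(f"pics/{n}2.png",cv2.resize(b,None,fx=3,fy=3,interpolation=cv2.INTER_CUBIC))
E
```

```text
wrist_force: [-0.0, -0.1, -0.3]
gripper_width: 0.489
t 5.45 fix mm [  -0.9 -130.6  178.3] yaw 25.095888662095064 tilt [-0.02  0.  ] F [-0.  -0.1 -0.3] g 0.489
tool shift mm [ 0.1  0.9 66.3]
```

View pics/side2.png

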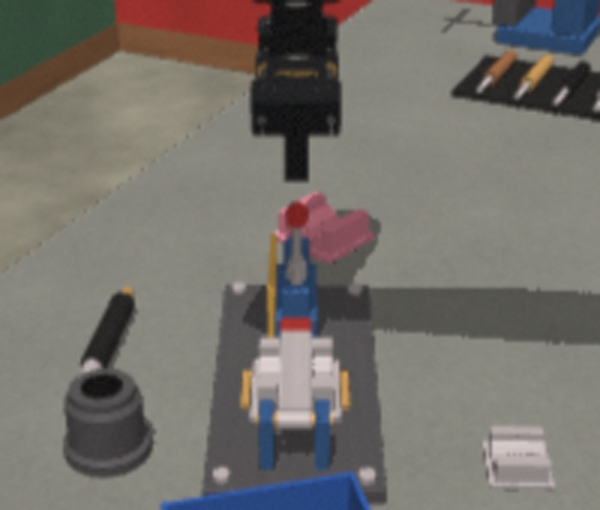

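View pics/top2.png

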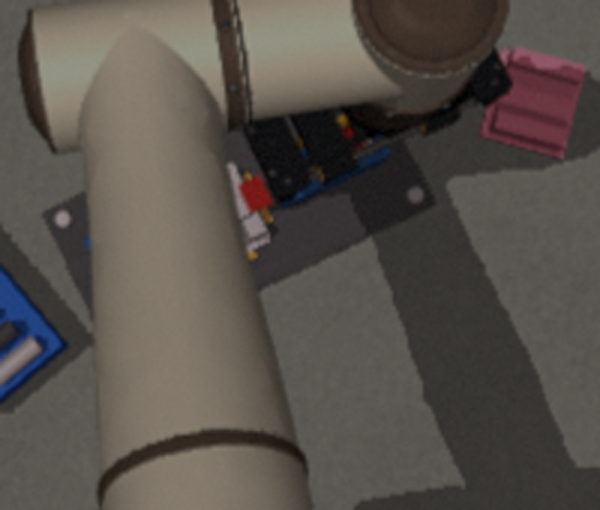

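The strap is flat with its red tip at (296,323), and the fingers are above the knob (both x≈296). Descend and pinch.

```bash
python3 -m crank '[{"delta_rot":[0,0,0],"linear":[0,0.001,0.022],"gripper":60},{"delta_rot":[0,0,0],"linear":[0,0,0.022],"gripper":60},{"delta_rot":[0,0,0],"linear":[0,0,0.022],"gripper":60},{"delta_rot":[0,0,0],"linear":[0,0,0],"gripper":0},{"delta_rot":[0,0,0],"linear":[0,0,0],"gripper":0},{"delta_rot":[0,0,0],"linear":[0,0,0],"gripper":0},{"delta_rot":[0,0,0],"linear":[0,0,0],"gripper":0},{"delta_rot":[0,0,0],"linear":[0,0,0],"gripper":0}]' | tail -2
python3 -c "
from h import *
state([-1,-89,112])"
```

```text
wrist_force: [-0.7, -0.2, 1.6]
gripper_width: 0.179
t 6.55 fix mm [  -0.  -127.8  113.9] yaw 25.3121841676155 tilt [ 0.09 -0.01] F [-0.8  0.1  1.6] g 0.179
tool shift mm [ 1.  38.8  1.8]
```

Gripped: the opening of about 15.6 mm matches the 16 mm knob. Slide the bolt.

```bash
python3 -m crank '[{"delta_rot":[0,0,0],"linear":[0,0.008,0],"gripper":0},{"delta_rot":[0,0,0],"linear":[0,0.008,0],"gripper":0},{"delta_rot":[0,0,0],"linear":[0,0.008,0],"gripper":0},{"delta_rot":[0,0,0],"linear":[0,0.008,0],"gripper":0},{"delta_rot":[0,0,0],"linear":[0,0.004,0],"gripper":0},{"delta_rot":[0,0,0],"linear":[0,0,0],"gripper":0}]' | tail -2
python3 -c "
from h import *
state([-1,-89,112])"
```

```text
wrist_force: [0.3, -0.3, 6.1]
gripper_width: 0.182
t 7.3 fix mm [ 1.000e-01 -9.040e+01  1.138e+02] yaw 25.361661869501617 tilt [0.06 0.03] F [ 0.1 -0.4  6.1] g 0.182
tool shift mm [1.1 1.5 1.8]
```

```bash
python3 -m crank '[{"delta_rot":[0,0,0],"linear":[0,0.002,0],"gripper":0},{"delta_rot":[0,0,0],"linear":[0,0.001,0],"gripper":0},{"delta_rot":[0,0,0],"linear":[0,0,0],"gripper":0}]' | tail -2
python3 -c "
from h import *
state([-1,-89,112])"; python3 -m crank '[{"delta_rot":[0,0,0],"linear":[0,0.002,0],"gripper":0},{"delta_rot":[0,0,0],"linear":[0,0,0],"gripper":0}]' | tail -2
python3 -c "
from h import *
state([-1,-89,112])"
```

```text
wrist_force: [1.0, -1.7, 6.3]
gripper_width: 0.181
t 7.67 fix mm [ 1.000e-01 -8.790e+01  1.138e+02] yaw 25.34795336058282 tilt [0.07 0.01] F [ 0.1 -1.9  6.3] g 0.181
tool shift mm [ 1.1 -1.1  1.8]
wrist_force: [2.4, -5.3, 5.8]
gripper_width: 0.181
t 7.92 fix mm [ 1.000e-01 -8.690e+01  1.138e+02] yaw 25.35829062475581 tilt [ 0.11 -0.06] F [-0.1 -5.8  5.8] g 0.181
tool shift mm [ 1.1 -2.1  1.8]
```

```bash
python3 -m crank '[{"delta_rot":[0,0,0],"linear":[0,0.0015,0],"gripper":0},{"delta_rot":[0,0,0],"linear":[0,0,0],"gripper":0}]' | tail -2
python3 -c "
from h import *
state([-1,-89,112])"
```

```text
wrist_force: [3.6, -10.1, 3.4]
gripper_width: 0.181
t 8.18 fix mm [ 1.000e-01 -8.660e+01  1.138e+02] yaw 25.354650488731394 tilt [ 0.16 -0.15] F [ -1.1 -10.7   3.4] g 0.181
tool shift mm [ 1.1 -2.4  1.8]
```

Hard stop confirmed: the force rises to 10 N with no travel. I'll back off about 1 mm and start the swing, stopping before the plate.

```bash
python3 -m crank '[{"delta_rot":[0,0,0],"linear":[0,-0.003,0],"gripper":0},{"delta_rot":[0,0,0],"linear":[-0.009,0,0.0007],"gripper":0},{"delta_rot":[0,0,0],"linear":[-0.0088,0,0.002],"gripper":0},{"delta_rot":[0,0,0],"linear":[-0.0084,0,0.0033],"gripper":0},{"delta_rot":[0,0,0],"linear":[-0.0078,0,0.0045],"gripper":0},{"delta_rot":[0,0,0],"linear":[0,0,0],"gripper":0}]' | tail -2
python3 -c "
from h import *
state([33.9,-88,103.3])"
```

```text
wrist_force: [0.6, -2.9, 4.6]
gripper_width: 0.178
t 8.93 fix mm [ 33.5 -87.3 102.5] yaw 25.359269475059136 tilt [-0.07 -0.03] F [-0.7 -2.9  4.6] g 0.178
tool shift mm [-0.4 -0.7 -0.8]
```

```bash
python3 -m crank '[{"delta_rot":[0,0,0],"linear":[-0.007,-0.0006,0.0055],"gripper":0},{"delta_rot":[0,0,0],"linear":[-0.006,0,0.0066],"gripper":0},{"delta_rot":[0,0,0],"linear":[-0.005,0,0.0074],"gripper":0},{"delta_rot":[0,0,0],"linear":[0,0,0],"gripper":0}]' | tail -2
python3 -c "
from h import *
state([52,-88,83.6])"
```

```text
wrist_force: [2.0, 0.5, 3.4]
gripper_width: 0.179
t 9.43 fix mm [ 52.1 -87.5  82.7] yaw 25.3482869010017 tilt [-0.01  0.03] F [ 2.  -0.4  3.4] g 0.179
tool shift mm [ 0.1 -0.5 -0.9]
```

The handle has entered the notch with little force. Continue to the end stop.

```bash
python3 -m crank '[{"delta_rot":[0,0,0],"linear":[-0.0039,0,0.0081],"gripper":0},{"delta_rot":[0,0,0],"linear":[-0.0026,0,0.0086],"gripper":0},{"delta_rot":[0,0,0],"linear":[-0.001,0,0.0059],"gripper":0},{"delta_rot":[0,0,0],"linear":[0,0,0],"gripper":0},{"delta_rot":[0,0,0],"linear":[0,0,0],"gripper":0}]' | tail -2
python3 -c "
from h import *
state([59.6,-88,60])"
```

```text
wrist_force: [3.1, 3.3, 1.7]
gripper_width: 0.181
t 10.05 fix mm [ 59.8 -87.8  60.4] yaw 25.3161207835456 tilt [0.07 0.07] F [4.2 1.6 1.7] g 0.181
tool shift mm [ 0.2 -0.2  0.4]
```

```bash
python3 -m crank '[{"delta_rot":[0,0,0],"linear":[0,0,0.0005],"gripper":0},{"delta_rot":[0,0,0],"linear":[0,0,0],"gripper":45},{"delta_rot":[0,0,0],"linear":[0,0,0],"gripper":45},{"delta_rot":[0,0,0],"linear":[0,0,0],"gripper":45},{"delta_rot":[0,0,0],"linear":[0,0,0],"gripper":45},{"delta_rot":[0,0,0],"linear":[0,0,-0.02],"gripper":45},{"delta_rot":[0,0,0],"linear":[0,0,-0.04],"gripper":45},{"delta_rot":[0,0,0],"linear":[0,0,-0.06],"gripper":45},{"delta_rot":[0,0,0],"linear":[0,-0.06,0],"gripper":45},{"delta_rot":[0,0,0],"linear":[0,-0.06,0],"gripper":45}]' | tail -2
python3 -m crank '[{"delta_rot":[0,0,0],"linear":[0,-0.06,0],"gripper":45},{"delta_rot":[0,0,0],"linear":[0,-0.06,0],"gripper":45},{"delta_rot":[0,0,0],"linear":[0,-0.06,0],"gripper":45},{"delta_rot":[0,0,0],"linear":[0,0,0],"gripper":45}]' | tail -2
python3 - <<'E'
from h import *
state()
from station import capture
for n in("side","top"):
    c=capture(n);a=c["img"];pickle.dump(c,open(n+"3.pkl","wb"))
    b=a[140:270,235:425] if n=="side" else a[110:260,230:430]
    cv2.imwrite(f"pics/{n}3.png",cv2.resize(b,None,fx=4,fy=4,interpolation=cv2.INTER_CUBIC))
E
```

```text
wrist_force: [0.7, 0.5, -0.4]
gripper_width: 0.448
wrist_force: [0.1, -0.1, -0.8]
gripper_width: 0.451
t 11.8 fix mm [  56.6 -392.5  175.6] yaw 24.97806664873879 tilt [-0.24  0.04] F [ 0.1 -0.1 -0.8] g 0.451
```

View pics/side3.png

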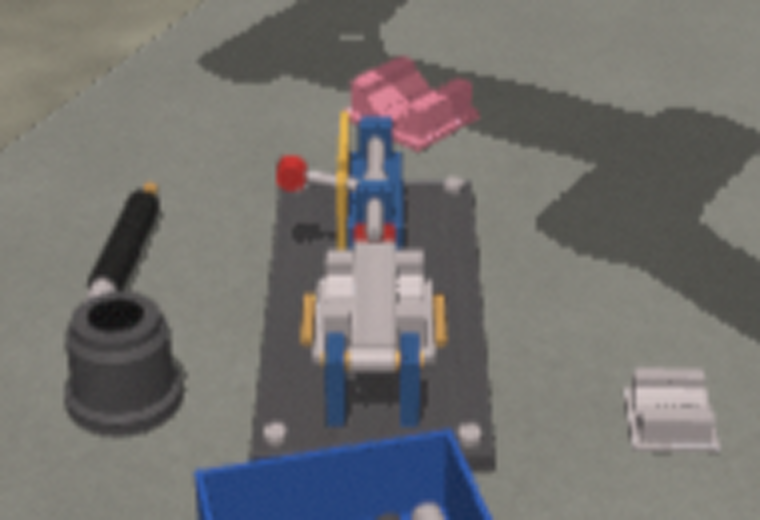

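View pics/top3.png

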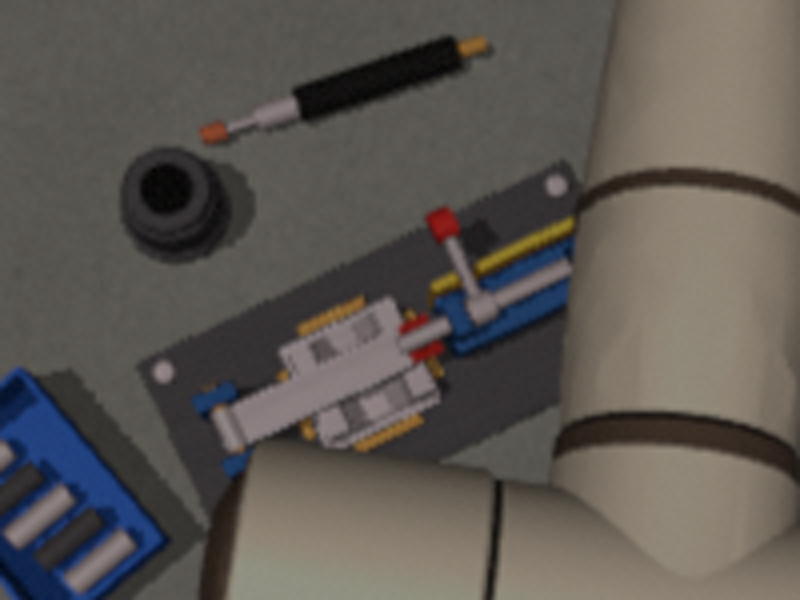

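The strap is flat, the bolt lies over the red end (top crop 425,338), and the handle passes through the notch to the knob at (443,224). The bystanders look unmoved. One numeric check before handing in.

```bash
python3 - <<'E'
from h import *
t=cam("top3");s=cam("side3")
k=tri(ray(t,443/4+230-.4,224/4+110-.4),ray(s,291/4+235-.4,173/4+140-.4));f=tofix(k);print(f,np.arctan2(f[0],f[2]-.07))
for n in("top","side"):
    a,b=cam(n+"0")["img"],cam(n+"3")["img"]
    if n=="top": regs=dict(cup=(255,140,292,180),grinder=(280,115,356,148))
    else: regs=dict(cup=(248,208,284,250),grinder=(255,184,278,216),bin=(282,245,364,308))
    for k,(x0,y0,x1,y1) in regs.items(): print(n,k,np.abs(a[y0:y1,x0:x1].astype(int)-b[y0:y1,x0:x1]).mean().round(2))
E
```

```text
[ 0.05859119 -0.08893095  0.08121974] 1.381594909175819
top cup 1.5
top grinder 1.54
side cup 1.1
side grinder 1.18
side bin 1.12
```

```bash
python3 -c "
from station import workorder
print(workorder.finish_job())"
```

```text
the job is handed in; nothing more can be done
None
```

The job is handed in at about 12 s of the 51 s allowed; no verdict is reported. I pressed the strap shut with closed fingers, pinched the knob and slid the bolt to its hard stop. Then I backed it off about 1 mm, swung the handle down into the notch, let go and moved clear.

**Last checks:**
- **Strap:** it sat firmly on its stop at 61.3 mm (61 mm expected) while the pressing force rose to 13 N. The last pictures show it flat under the bolt.
- **Bolt:** the knob measured at y = -88.9 mm, which puts the slide at about 46 mm.
- **Handle:** the camera gave about 1.38 rad, while the gripper's height at release gave about 1.45 rad. The two disagree slightly, but both are above the required 1.25 rad.
- **Bystanders:** the round mould, the grinder and the bin look the same before and after, with only image noise between the pictures.
- **Mould half:** I saw it still between its brass strips but did not measure its shift.

**Not settled:** the two camera views placed the fixture about 6 mm apart at first. I used a position close to the top view, and the contacts with the strap and the bolt stop bore it out.

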